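# Set the bypass valve, then find which way the strainer cap opens and hold it off

## Robot

A 6-joint arm with a two-finger parallel gripper is mounted at the origin on a cart in front of the work surface, level with it; the furniture and walls round the work are solid. World frame = base frame: x ahead of the robot, y to its left, z up, the work surface at z = 0. Lengths are in m, angles in degrees, forces in N, time in s.
With the tool pointing down it reaches from about 0.425 to 0.925 m from the base axis. Payload 12.5 kg.
Tool frame: the origin (TCP) lies on the centre line of the jaws, within the pads' length; the fingertips stand 14 mm ahead of it and the grasp point (between the pads) lies 5 mm behind it; z points along the fingers, y is the line along which they close (so a half turn about z gives the same grasp; the last joint's range is limited). The gripper opens to 85 mm and grips with 20 to 120 N. Pads are 22 mm wide; open, the fingers measure 114 mm over their backs; the gripper's body (76 mm by 85 mm) begins 54 mm behind the grasp point. The pads swing forward as they close: fully open they stand 13 mm farther back than shut.
Start: joints at [63.048, 28.126, 89.318, -0, 62.55, -6.05], TCP at [0.223, 0.584, 0.245] pointing down, gripper open.
Joint ranges: [-177.58, 177.58], [-47.91, 125.51], [2.72, 160], [-65.01, 245.01], [3.68, 167.84], [-153.87, 153.87]. Speed limits (degrees/s): [127.2, 127.2, 159.86, 180, 180, 180].

## Interface

Orientations are given as a 3x3 rotation matrix whose columns are the frame's x, y, z axes.
In Python, from bench import arm gives the robot as it stands.
- The arm moves only by the shell command python3 -m crank 'ROWS' [OPENING]. ROWS is text: rows parted by semicolons, each of 6 numbers parted by spaces: the shift along the tool's x, y, z in units of 0.15 m (1.0 is 0.15 m), then the turn, a rotation vector about the tool's x, y, z in units of 0.5 rad (1.0 is 0.5 rad). A call has exactly 5 rows; each row is the pose to reach, as a shift and turn from the pose commanded when the call began, along the tool's axes at that moment; what a row does not reach only later rows make up. A row lasts 1/8 s, in which the tool goes at most 62.5 mm and 10.7 degrees, less where a joint would pass 70% of its speed; a pose out of reach is approached as far as the arm can. A call with a number of a shift or a turn outside -1 to 1 is refused whole. A call with a gripper value outside its range is refused whole. OPENING is the gripper command: -1 is shut, 1 is fully open, values between are in proportion, set as the call begins (- or left out, the last holds). The fingers move at their own pace and stop on an object; the grip force is fixed at half the most. Time passes only in rows, so rows that repeat a pose let the fingers close, or fill a call up. It gives the time, the measured TCP pose, the force, the opening and the grip force at its end, in the units of the state.
- arm.state(): the state, without advancing time (a new reading comes with each control period).
- arm.snapshot(name): name is "scene" or "top" or "wrist"; returns the picture (384x512x3 uint8, red, green, blue); there is no depth.
- arm.camera_params(name): a dict with "intrinsics" (3x3 intrinsics, pixels), "world_to_cam" (4x4, takes a point from world to camera coordinates). Camera axes: x right, y down, z forward; pixel columns grow to the right and rows downward; lengths in m; the calibration is good to about 2 mm. The wrist camera is an equidistant fisheye: a pixel r from the principal point sees the ray r / f radians off the axis. A picture is of the moment at which its call begins: read the wrist's pose just before it. camera_params takes no time and is no camera call; for the wrist camera it gives the pose at the moment of the call.
- arm.job_done(): hands the job in; it is judged then, once.
The state is a dict: "clock": time; "qpos": joint angles; "joint_velocities": joint speeds; "joint_efforts": joint torques, N m; "tcp_pos": TCP position; "tcp_rot": TCP orientation; "wrist_force": force on the tool from outside, world axes, zero at the start; "ft_torque": the same for the moment, N m; "opening": opening from 0.0 (shut) to 1.0 (fully open); "grasp_force": force on a finger pad.
Only numpy, scipy, OpenCV 4.12 (cv2) and the standard library are available. Lean on these libraries where they do the work, as an engineer would, in place of code of your own. Each camera call takes 0.05 s, during which the arm holds its last target. There are 200 camera calls.

## Task

On the rinse-water unit, first turn the valve handwheel clockwise (seen from above), regrasping as needed, until its pointer stands at the index wedge on the dial plate, and leave it there. Then open the strainer's ribbed cap: nobody knows whether it loosens clockwise or counter-clockwise, so try it both ways, turn it to its stop in the way that opens, and lift it off. Finish while still holding the cap upright and still in the gripper, about 8 cm straight above the strainer, and do not disturb the peg, the thread spool or the tape measure nearby.

Things in the scene. Friction and masses are not known exactly. Their poses are not given: they have to be found in the camera images.
- rinse_unit: The unit, fixed to the worktop: steel foot plate 105 x 290 x 8 mm with a valve and a strainer joined by a pipe; pipe stubs reach to 152 mm either side. Origin: centre of the underside, at worktop height; z up; its long side is along its y axis. The valve axis is at y = +85 mm, the strainer axis at y = -85 mm (both x = 0). It may stand at any yaw.
- wheel_centre (a point): On the valve axis at mid-height of the handwheel's rim, 79 mm above the worktop. The black round handwheel is 58 mm across, its rim 18 mm high, graspable across its diameter from any side. A dial plate 92 mm across lies below (top 45 mm above the worktop) and carries the index wedge, top at 51 mm. A steel pointer rib stands 4 mm above the rim, within its circle.
- wheel_pointer (a point): Outer end of the wheel's steel pointer rib, 26 mm from the wheel axis, level with the rim's top.
- index (a point): The index wedge: a small dark steel block on the dial plate, 38 mm from the wheel axis. The pointer must stand at the same direction from the wheel axis as this.
- wheel (a joint): Turn of the handwheel in rad; grows clockwise seen from above; stops at 0 and at 4.6. It starts between 0 and 0.7 and the pointer stands at the index at 3.30. Stiff (0.06 N m), stays where it is left.
- cap: White ribbed round cap, 56 mm across, 34 mm high, 60 g, loose on the neck. Origin: centre of its underside, 55 mm above the worktop when seated; z up. A bayonet thread of unknown hand (varies, unseen) holds it down: the wrong way it stops firmly within 15 degrees; the right way it turns freely, lifts off beyond about 55 and stops at about 70 degrees from its start. 2 mm play upward.
- strainer_shoulder (a point): Centre of the shoulder on which the cap sits, on the strainer axis, 55 mm above the worktop. The grey strainer bowl is 74 mm across; a neck stands 16 mm above the shoulder inside the cap.
- peg: Wooden clothes peg lying near the unit, 15 x 72 x 12 mm, origin at the centre of its underside. Bystander.
- spool: Thread spool with wooden ends and pale thread standing near the unit, 25 mm across and 50 mm high, origin at the centre of its underside. Bystander.
- tape_measure: Tape measure, 33 x 71 x 64 mm, origin at the centre of its underside. Bystander.
There are look-alikes about, which are no part of the job. Of the things shaped like the cap, the white one is meant.

How it is judged (in metres and radians):
On the way, in this order (a step that is already met when the one before it is completed fails the run):
1. the handwheel's pointer stands at the index (within about 8 degrees), the wheel let go, the cap still seated (value of joint wheel between 3.16 and 3.44 rad and contact force between the fingers and rinse_unit below 0.2 N and distance between cap and strainer_shoulder below 0.006 m), for 0.2 s.
2. the cap is turned loose (more than 45 degrees) while still down on the strainer (angle between the x axis of cap and the x axis of rinse_unit, either way round above 0.785 rad and distance between cap and strainer_shoulder below 0.008 m).
At the end, for the whole second after the job is handed in: The cap is held still in the fingers, upright within 20 degrees, its underside at least 50 mm above the strainer's shoulder and within 80 mm sideways of the strainer's axis, touching nothing of the unit; the handwheel still stands at the index within 8 degrees (3.16 to 3.44 rad) (z of cap in the frame of strainer_shoulder above 0.05 m and horizontal distance between cap and strainer_shoulder below 0.08 m and angle between cap's own z axis and vertical below 0.35 rad and contact force between cap and the fingers above 1 N and contact force between cap and rinse_unit below 0.1 N and linear speed of cap below 0.03 m/s and value of joint wheel between 3.16 and 3.44 rad); the arm keeps its last pose, push and grip.
It fails at once if the peg, the thread spool or the tape measure is shifted by more than 25 mm (distance of any of peg, spool, tape_measure from where it was at the start of the episode above 0.025 m).
It also fails if it takes over 67 s, if anything falls off the work surface, if the arm or the gripper's body presses on something with over 40 N, if the wrist force passes 120 N, or if a joint passes its speed limit or range.

## Working session

There is one attempt and no reset: what is moved stays moved. The work goes in short steps, Python scripts to look and compute and a shell command to move; the robot and the scene stay as the last step left them, time stands still between calls to the robot, and variables do not carry over. Pictures are saved under pics/ and viewed, at most 10 in all, crops included, and the job is handed in when it is done.

```bash
ls; mkdir -p pics; python3 - <<'E'
from bench import arm
import cv2,numpy as np
for n in("scene","top"):
    cv2.imwrite(f"pics/{n}0.png",arm.snapshot(n)[:,:,::-1])
    p=arm.camera_params(n);print(n,np.round(p["intrinsics"],1).tolist(),np.round(p["world_to_cam"],3).tolist())
s=arm.state();print(s["clock"],s["tcp_pos"],np.round(s["tcp_rot"],3).tolist(),s["opening"])
E
```

```text
pics
scene [[454.8, 0.0, 260.2], [0.0, 454.8, 188.6], [0.0, 0.0, 1.0]] [[0.808, -0.589, -0.022, -0.382], [-0.378, -0.49, -0.786, 0.339], [0.452, 0.643, -0.618, 0.724], [0.0, 0.0, 0.0, 1.0]]
top [[439.7, 0.0, 249.6], [0.0, 439.7, 181.9], [0.0, 0.0, 1.0]] [[-0.02, -1.0, -0.017, 0.145], [-0.99, 0.022, -0.137, 0.581], [0.138, 0.014, -0.99, 1.093], [0.0, 0.0, 0.0, 1.0]]
0.1 [0.22287496 0.58370588 0.24477141] [[-0.934, 0.357, -0.0], [0.357, 0.934, -0.001], [0.0, -0.001, -1.0]] 1.0004817388393379
```

View pics/scene0.png

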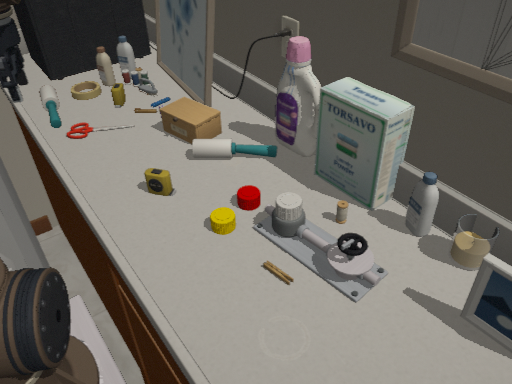

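View pics/top0.png

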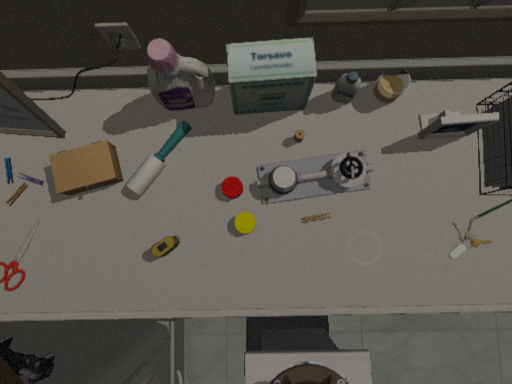

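Look-alikes for the cap: red cap (232,187 in top), yellow cap (245,223), and the white ribbed one on the grey bowl (283,179), which is the target. The white ring at (365,248) is just a mark or a flat thing. The handwheel is at (350,168) in top. The peg is at (316,217), the spool at (299,135) and the tape at (165,246).

```bash
cat > h.py <<'E'
from bench import arm
import cv2,numpy as np
def ray(n,uv,z):
    p=arm.camera_params(n);K=np.array(p["intrinsics"]);T=np.array(p["world_to_cam"])
    R=T[:3,:3];c=-R.T@T[:3,3]
    if n=="wrist":
        d=np.array([(uv[0]-K[0,2])/K[0,0],(uv[1]-K[1,2])/K[1,1]]);r=np.hypot(*d)+1e-9
        v=np.r_[d/r*np.sin(r),np.cos(r)]
    else: v=np.linalg.inv(K)@np.r_[uv,1]
    v=R.T@v;return c+v*(z-c[2])/v[2]
E
python3 - <<'E'
from h import *
im=cv2.imread("pics/top0.png")
cv2.imwrite("pics/c1.png",cv2.resize(im[125:235,215:390],None,fx=4.5,fy=4.5,interpolation=cv2.INTER_CUBIC))
for nm,uv,z in[("cap",(283,178),.089),("wheel",(350,168),.088),("f1",(257,158),.008),("f2",(263,203),.008),("f3",(371,190),.008),("f4",(365,149),.008),("peg",(316,217),.012),("spool",(299,134),.05)]:
    print(nm,ray("top",uv,z).round(4))
E
```

```text
cap [0.5847 0.0496 0.089 ]
wheel [ 0.6062 -0.1167  0.088 ]
f1 [0.6522 0.1124 0.008 ]
f2 [0.5311 0.0993 0.008 ]
f3 [ 0.5594 -0.1862  0.008 ]
f4 [ 0.67   -0.1766  0.008 ]
peg [ 0.4912 -0.0381  0.012 ]
spool [0.7048 0.0023 0.05  ]
```

View pics/c1.png

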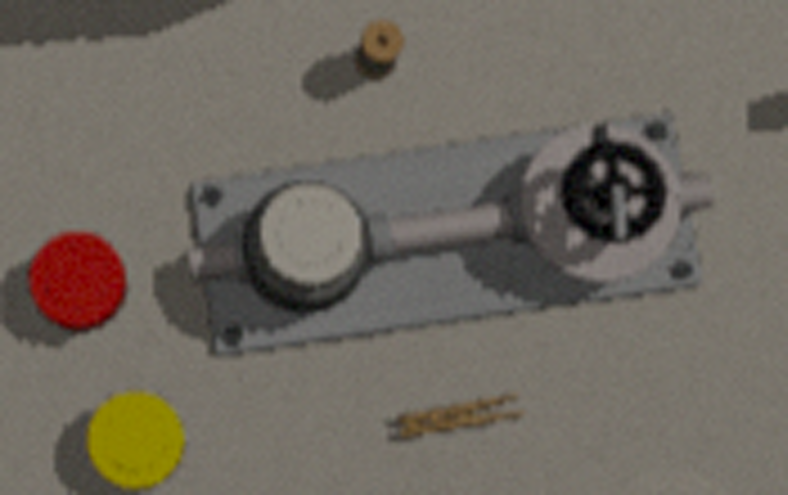

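The crop confirms the white ribbed cap sits on the grey bowl (crop 308,232) and the black wheel is at (613,192). The pointer's end is at (622,232), and the index wedge is at (601,130), beyond the wheel.

```bash
python3 - <<'E'
from h import *
im=cv2.imread("pics/top0.png")
o=np.array([215,125])
# wheel black mask
m=(im.max(2)<45).astype(np.uint8);m[:, :335]=0;m[:,372:]=0;m[:150]=0;m[190:]=0
n,l,st,ce=cv2.connectedComponentsWithStats(m);k=1+st[1:,4].argmax();pts=np.argwhere(l==k)[:,::-1].astype(np.float32)
(wc,r)=cv2.minEnclosingCircle(pts);print("wheel px",wc,r,st[k])
hsv=cv2.cvtColor(im,cv2.COLOR_BGR2HSV)
m=((im.min(2)>135)).astype(np.uint8);m[:,:260]=0;m[:,305:]=0;m[:150]=0;m[205:]=0
n,l,st,ce=cv2.connectedComponentsWithStats(m);k=1+st[1:,4].argmax();pts=np.argwhere(l==k)[:,::-1].astype(np.float32)
(cc,r)=cv2.minEnclosingCircle(pts);print("cap px",cc,r,ce[k],st[k])
W=ray("top",wc,.085);C=ray("top",cc,.089);print(W,C,np.linalg.norm((W-C)[:2]))
P=ray("top",np.array([622,234])/4.5+o,.09);I=ray("top",np.array([601,130])/4.5+o,.051)
y=(W-C)[:2];yaw=np.degrees(np.arctan2(-y[0],y[1]));print("yaw of unit",yaw)
for q in(P,I):
    d=(q-W)[:2];print(q,np.hypot(*d),np.degrees(np.arctan2(d[1],d[0])))
s=arm.state();print(s["qpos"],s["clock"])
E
```

```text
wheel px (350.3999938964844, 165.8000030517578) 12.280160903930664 [340 154  23  25 273]Traceback (most recent call last):
  File "<stdin>", line 10, in <module>
ValueError: attempt to get argmax of an empty sequence
```

```bash
python3 - <<'E'
from h import *
o=np.array([215,125])-.39
f=lambda u,v,z:ray("top",np.array([u,v])/4.5+o,z)
W=f(613.5,191,.088);C=f(311,232,.089);print(W,C,np.linalg.norm((W-C)[:2]))
P=f(622,234,.09);I=f(601,130,.051)
y=(W-C)[:2];print("yaw of unit",np.degrees(np.arctan2(-y[0],y[1])))
for q in(P,I):
    d=(q-W)[:2];print(q,np.hypot(*d),np.degrees(np.arctan2(d[1],d[0])))
s=arm.state();print(s["qpos"],s["clock"])
# scene view cross check: project
p=arm.camera_params("scene");T=np.array(p["world_to_cam"]);K=p["intrinsics"]
for q in(W,C): v=K@(T@np.r_[q,1])[:3];print(v[:2]/v[2])
im=cv2.imread("pics/scene0.png");cv2.imwrite("pics/c2.png",cv2.resize(im[180:300,250:400],None,fx=5,fy=5,interpolation=cv2.INTER_CUBIC))
E
```

```text
[ 0.60848088 -0.11911786  0.088     ] [0.5892703  0.04773061 0.089     ] 0.16795076299307582
yaw of unit -173.4320064397877
[ 0.58419598 -0.12208498  0.09      ] 0.024465492600532095 -173.03415869293994
[ 0.65018622 -0.121927    0.051     ] 0.04179983709381028 -3.853435686116005
[ 6.30474950e+01  2.81615188e+01  8.93476000e+01 -3.04844362e-04
  6.25491973e+01 -6.05185175e+00] 0.1
[353.29313744 240.40681582]
[290.31723145 199.75157409]
```

View pics/c2.png

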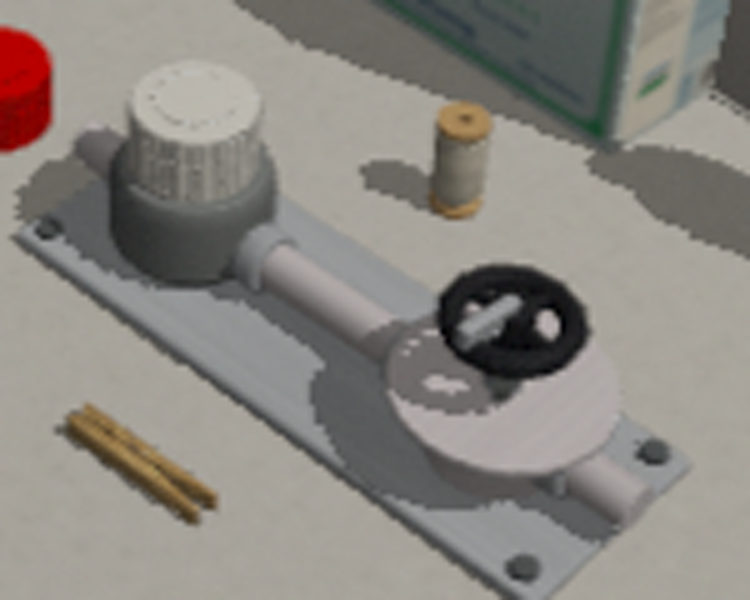

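Scene crop: the cap top is at about (196,102), which is 1 px from where the top-view fix projects, and the wheel also agrees. Plan: one wheel grasp with joint 6 starting near -140°, which leaves room for about 190° clockwise. First I move over the wheel.

```bash
R='-.14 -.12 0 0 0 0;-.28 -.24 0 0 0 0;-.42 -.36 0 0 0 0;-.56 -.48 0 0 0 0;-.68 -.577 0 0 0 0'; 
python3 -m crank '-.14 -.12 0 0 0 0;-.28 -.24 0 0 0 0;-.42 -.36 0 0 0 0;-.56 -.48 0 0 0 0;-.68 -.577 0 0 0 0'
python3 -m crank '-.14 -.12 0 0 0 0;-.28 -.24 0 0 0 0;-.42 -.36 0 0 0 0;-.56 -.48 0 0 0 0;-.68 -.577 0 0 0 0'
python3 -m crank '-.14 -.12 0 0 0 0;-.28 -.24 0 0 0 0;-.42 -.36 0 0 0 0;-.56 -.48 0 0 0 0;-.68 -.577 0 0 0 0'
python3 -m crank '-.14 -.12 0 0 0 0;-.28 -.24 0 0 0 0;-.42 -.36 0 0 0 0;-.56 -.48 0 0 0 0;-.68 -.577 0 0 0 0'
```

```text
clock: 0.72
tcp_pos: [0.2877, 0.4657, 0.2451]
tcp_rot: [[-0.934, 0.357, -0.0], [0.357, 0.934, -0.0], [0.0, -0.0, -1.0]]
wrist_force: [-0.2, 0.3, -0.0]
opening: 1.0
grasp_force: 0.0
clock: 1.35
tcp_pos: [0.3521, 0.3484, 0.2452]
tcp_rot: [[-0.934, 0.357, -0.0], [0.357, 0.934, -0.0], [0.0, -0.0, -1.0]]
wrist_force: [0.1, 0.7, -0.8]
opening: 0.999
grasp_force: 0.0
clock: 1.98
tcp_pos: [0.4165, 0.2312, 0.2452]
tcp_rot: [[-0.934, 0.357, -0.0], [0.357, 0.934, -0.0], [0.0, -0.0, -1.0]]
wrist_force: [-0.4, -0.2, -0.5]
opening: 1.003
grasp_force: 0.0
clock: 2.6
tcp_pos: [0.4809, 0.114, 0.2451]
tcp_rot: [[-0.934, 0.357, -0.0], [0.357, 0.934, 0.0], [0.0, -0.0, -1.0]]
wrist_force: [0.5, -0.4, -0.8]
opening: 0.999
grasp_force: 0.0
```

```bash

python3 -m crank '-.14 -.12 0 0 0 0;-.28 -.24 0 0 0 0;-.42 -.36 0 0 0 0;-.56 -.48 0 0 0 0;-.68 -.577 0 0 0 0' >/dev/null
python3 -m crank '-.14 -.12 0 0 0 -.2;-.28 -.24 0 0 0 -.4;-.42 -.36 0 0 0 -.6;-.56 -.48 0 0 0 -.8;-.68 -.577 0 0 0 -1' >/dev/null
python3 -m crank '0 0 0 0 0 -.25;0 0 0 0 0 -.5;0 0 0 0 0 -.75;0 0 0 0 0 -1;0 0 0 0 0 -1'
python3 - <<'E'
from h import *
p=arm.camera_params("wrist");print(np.round(p["intrinsics"],1).tolist(),np.round(p["world_to_cam"],3).tolist())
cv2.imwrite("pics/w1.png",arm.snapshot("wrist")[:,:,::-1]);print(arm.state()["qpos"].round(1))
E
```

```text
clock: 4.47
tcp_pos: [0.6095, -0.1197, 0.2451]
tcp_rot: [[-0.805, -0.593, -0.0], [-0.593, 0.805, 0.0], [0.0, 0.0, -1.0]]
wrist_force: [0.2, -0.9, -1.0]
opening: 0.998
grasp_force: 0.0
[[297.3, 0.0, 255.3], [0.0, 297.3, 193.1], [0.0, 0.0, 1.0]] [[-0.593, 0.805, 0.001, 0.457], [0.776, 0.572, 0.267, -0.439], [0.214, 0.159, -0.964, 0.267], [0.0, 0.0, 0.0, 1.0]]
[ -17.2   27.8   89.9    0.    62.3 -143.4]
```

View pics/w1.png

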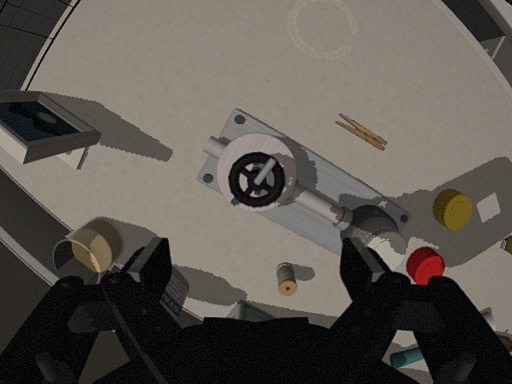

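The wrist view shows the wheel at about (257,179) with its pointer towards (273,160), and the index wedge at (236,202). The cap is at (385,245).

```bash
python3 - <<'E'
from h import *
im=cv2.imread("pics/w1.png")
g=np.zeros(im.shape[:2],np.uint8);cv2.circle(g,(257,179),36,1,-1)
m=(im.max(2)<48).astype(np.uint8)*g
n,l,st,ce=cv2.connectedComponentsWithStats(cv2.morphologyEx(m,cv2.MORPH_OPEN,np.ones((3,3))));k=1+st[1:,4].argmax()
c=cv2.findContours((l==k).astype(np.uint8),0,1)[0][0];e=cv2.fitEllipse(c);print(e,st[k])
print(ray("wrist",e[0],.083),ray("wrist",(e[0][0],e[0][1]),.088))
W=ray("wrist",e[0],.084)
for u,z in(((273,160),.09),((236,202),.051)):
    d=(ray("wrist",u,z)-W)[:2];print(np.hypot(*d),np.degrees(np.arctan2(d[1],d[0])))
cv2.imwrite("pics/c3.png",cv2.resize(im[135:225,205:310],None,fx=6,fy=6,interpolation=cv2.INTER_CUBIC))
E
```

```text
((255.61178588867188, 180.56442260742188), (50.77568054199219, 52.997440338134766), 87.08702087402344) [ 229  152   56   55 1716]
[ 0.6085272  -0.11936795  0.083     ] [ 0.60759768 -0.12006296  0.088     ]
0.027516657522328618 178.73891731245374
0.03950219838108291 2.0381727941977186
```

View pics/c3.png

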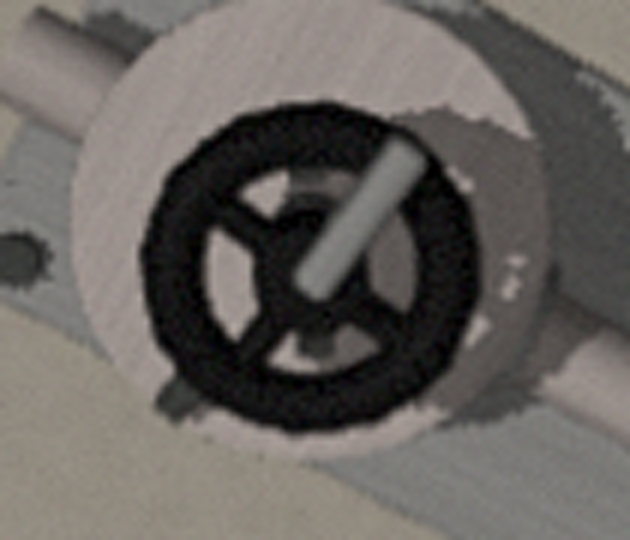

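```bash
python3 - <<'E'
from h import *
W=ray("wrist",(257.1,179.5),.088);print(W)
for u,z in(((273.2,160),.091),((258.,182.8),.091),((236,201.2),.051)):
    q=ray("wrist",u,z);d=(q-W)[:2];print(q,np.hypot(*d),np.degrees(np.arctan2(d[1],d[0])))
a=ray("wrist",(273.2,160),.091)-ray("wrist",(258,182.8),.091);print(np.degrees(np.arctan2(a[1],a[0])))
s=arm.state();print((s["tcp_rot"].T@(W-s["tcp_pos"])/.15).round(3))
E
```

```text
[ 0.60586183 -0.1195188   0.088     ]
[ 0.58062358 -0.11889047  0.091     ] 0.025246075548306112 178.57385269571026
[ 0.60746633 -0.11726903  0.091     ] 0.002763314943220521 54.50422868937006
[ 0.64704078 -0.11865136  0.051     ] 0.041188082408013006 1.2067685195499478
-176.54323779149283
[0.019 0.014 1.047]
```

```bash

python3 -m crank '.012 .012 .2 0 0 0;.012 .012 .4 0 0 0;.012 .012 .5 0 0 0;.012 .012 .6 0 0 0;.012 .012 .7 0 0 0' >/dev/null
python3 -m crank '0 0 .1 0 0 0;0 0 .2 0 0 0;0 0 .3 0 0 0;0 0 .4 0 0 0;0 0 .467 0 0 0'
python3 -m crank '0 0 0 0 0 0;0 0 0 0 0 0;0 0 0 0 0 0;0 0 0 0 0 0;0 0 0 0 0 0' -1
python3 -m crank '0 0 0 0 0 0;0 0 0 0 0 0;0 0 0 0 0 0;0 0 0 0 0 0;0 0 0 0 0 0'
```

```text
clock: 5.78
tcp_pos: [0.6068, -0.1191, 0.0691]
tcp_rot: [[-0.805, -0.593, -0.001], [-0.593, 0.805, 0.0], [0.0, 0.001, -1.0]]
wrist_force: [-0.7, -0.1, -0.8]
opening: 1.001
grasp_force: 0.0
clock: 6.4
tcp_pos: [0.6075, -0.1197, 0.0709]
tcp_rot: [[-0.805, -0.593, 0.002], [-0.593, 0.805, -0.001], [-0.001, -0.002, -1.0]]
wrist_force: [2.1, -5.3, 3.3]
opening: 0.66
grasp_force: 64.6
clock: 7.02
tcp_pos: [0.6075, -0.1197, 0.0709]
tcp_rot: [[-0.805, -0.593, 0.002], [-0.593, 0.805, -0.001], [-0.001, -0.002, -1.0]]
wrist_force: [1.1, -5.1, 3.6]
opening: 0.659
grasp_force: 64.6
```

```bash

python3 -m crank '0 0 0 0 0 .25;0 0 0 0 0 .5;0 0 0 0 0 .75;0 0 0 0 0 1;0 0 0 0 0 1'
python3 -m crank '0 0 0 0 0 .25;0 0 0 0 0 .5;0 0 0 0 0 .75;0 0 0 0 0 1;0 0 0 0 0 1' 
python3 - <<'E'
from h import *
s=arm.state();print(s["ft_torque"],s["qpos"].round(1))
cv2.imwrite("pics/w2.png",arm.snapshot("wrist")[:,:,::-1])
E
```

```text
clock: 7.65
tcp_pos: [0.6072, -0.119, 0.0709]
tcp_rot: [[-0.991, -0.135, 0.001], [-0.135, 0.991, -0.0], [-0.001, -0.0, -1.0]]
wrist_force: [0.3, 0.2, 5.3]
opening: 0.664
grasp_force: 64.9
clock: 8.28
tcp_pos: [0.6073, -0.1184, 0.0709]
tcp_rot: [[-0.935, 0.356, 0.001], [0.356, 0.935, 0.001], [-0.001, 0.001, -1.0]]
wrist_force: [1.9, 4.4, 5.8]
opening: 0.662
grasp_force: 65.1
[ 0.39812771 -0.12382864 -0.10608637] [-17.2  39.7  98.8   0.1  41.5 -86.4]
```

View pics/w2.png

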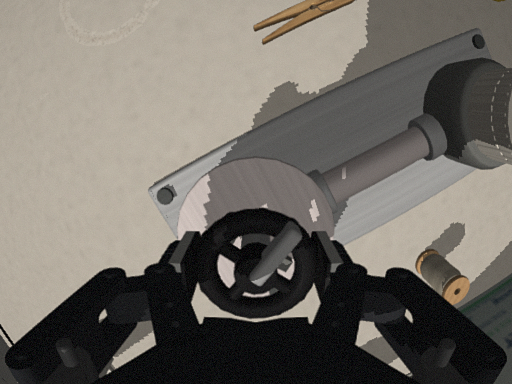

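The wheel turns with the gripper: the pointer keeps its place in the wrist frame, from (262,278) to (295,232), so there is no slip. I'll keep turning.

```bash

python3 -m crank '0 0 0 0 0 .25;0 0 0 0 0 .5;0 0 0 0 0 .75;0 0 0 0 0 1;0 0 0 0 0 1' >/dev/null
python3 -m crank '0 0 0 0 0 .25;0 0 0 0 0 .5;0 0 0 0 0 .75;0 0 0 0 0 1;0 0 0 0 0 1' >/dev/null
python3 -m crank '0 0 0 0 0 .25;0 0 0 0 0 .5;0 0 0 0 0 .75;0 0 0 0 0 1;0 0 0 0 0 1' >/dev/null
python3 -m crank '0 0 0 0 0 .25;0 0 0 0 0 .5;0 0 0 0 0 .75;0 0 0 0 0 1;0 0 0 0 0 1'
python3 -m crank '0 0 0 0 0 .1;0 0 0 0 0 .2;0 0 0 0 0 .2;0 0 0 0 0 .2;0 0 0 0 0 .2' 
python3 - <<'E'
from h import *
cv2.imwrite("pics/t2.png",arm.snapshot("wrist")[:,:,::-1])
s=arm.state();print(s["ft_torque"],s["qpos"].round(1))
E
```

```text
clock: 10.82
tcp_pos: [0.6096, -0.1178, 0.071]
tcp_rot: [[0.713, 0.701, 0.006], [0.701, -0.713, 0.001], [0.005, 0.004, -1.0]]
wrist_force: [16.9, 9.4, -2.0]
opening: 0.658
grasp_force: 64.5
clock: 11.45
tcp_pos: [0.6097, -0.1179, 0.071]
tcp_rot: [[0.778, 0.628, 0.007], [0.628, -0.778, 0.001], [0.005, 0.004, -1.0]]
wrist_force: [16.2, 9.8, -1.4]
opening: 0.665
grasp_force: 64.4
[ 1.78537815 -2.2010655  -0.01456746] [-17.1  39.7  98.6   0.2  41.3  33.8]
```

```bash

python3 -m crank '0 0 0 0 0 0;0 0 0 0 0 0;0 0 0 0 0 0;0 0 0 0 0 0;0 0 0 0 0 0' 1
python3 -m crank '0 0 -.1 0 0 0;0 0 -.3 0 0 0;0 0 -.5 0 0 0;0 0 -.7 0 0 0;0 0 -.8 0 0 0'
python3 - <<'E'
from h import *
im=arm.snapshot("wrist")[:,:,::-1];cv2.imwrite("pics/t3.png",im)
p=arm.camera_params("wrist");K=p["intrinsics"];T=p["world_to_cam"]
v=(T@np.r_[.607,-.119,.085,1])[:3];r=np.arctan2(np.hypot(v[0],v[1]),v[2]);u=K[0,0]*r*v[:2]/np.hypot(v[0],v[1])+np.array([K[0,2],K[1,2]]);print(u)
x,y=(u-45).astype(int);print(x,y);cv2.imwrite("pics/c4.png",cv2.resize(im[y:y+90,x:x+90],None,fx=6,fy=6,interpolation=cv2.INTER_CUBIC))
E
```

```text
clock: 12.12
tcp_pos: [0.6068, -0.1193, 0.0702]
tcp_rot: [[0.78, 0.626, -0.0], [0.626, -0.78, 0.0], [0.0, -0.0, -1.0]]
wrist_force: [-0.1, -0.1, -0.2]
opening: 1.001
grasp_force: 0.0
clock: 12.75
tcp_pos: [0.6073, -0.1193, 0.1927]
tcp_rot: [[0.78, 0.626, 0.003], [0.626, -0.78, -0.001], [0.002, 0.002, -1.0]]
wrist_force: [1.1, -0.4, -0.5]
opening: 0.996
grasp_force: 0.0
[254.37887666 195.30532759]
209 150
```

View pics/c4.png

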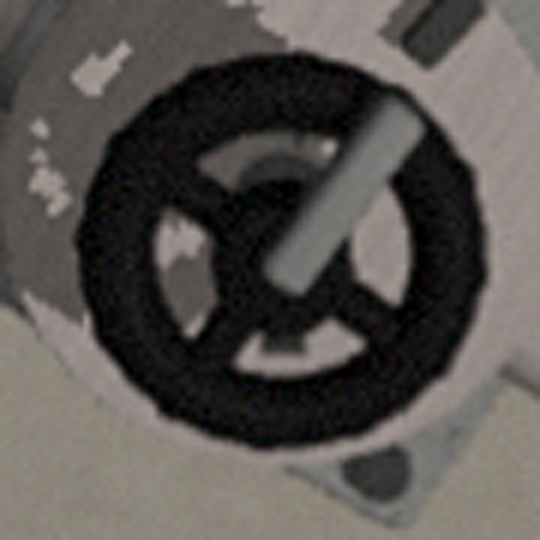

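The index wedge is at crop (440,25). The pointer rib runs from (290,285) to (402,115) and points nearly at the wedge. Next I measure the angles.

```bash
python3 - <<'E'
from h import *
im=cv2.imread("pics/t3.png");g=im[135:165,265:300].max(2)
for r in g[5:28:1,5:32]: print(' '.join('%3d'%x for x in r))
P=lambda x,y:(209+(x+.5)/6-.5,150+(y+.5)/6-.5)
W=ray("wrist",P(284,250),.088);print(W)
a=ray("wrist",P(402,113),.092);b=ray("wrist",P(288,285),.092)
for d in(a-b,a-W):print(np.hypot(*d[:2]),np.degrees(np.arctan2(d[1],d[0])))
E
```

```text
155 156 155 158 151 142 137 121 107 122 123 122 123 124 123 129 126 126 123 112 103 109 119 128 137 144 149
156 157 155 150 153 152 150 150 143 129 115 118 124 122 124 128 130 126 124 122 117 110 104  99 119 138 141
157 156 155 153 151 154 156 157 158 151 143 141 131 126 122 125 126 128 126 128 126 118 117 100 105 118 131
153 147 146 151 151 155 153 156 161 153 156 153 138 120 117 123 123 121 127 123 127 127 125 116 115 106 108
149 151 150 154 150 153 154 156 152 157 134 140 157 141 122 126 124 126 122 127 129 126 129 121 121 117 106
150 152 151 153 151 155 157 158 154 135  97 100 139 158 147 127 122 127 123 126 126 127 126 129 125 125 118
152 155 151 152 157 155 157 152 131  98  87  87 103  99  88  97 111 122 127 123 126 122 126 128 131 128 124
152 152 153 155 156 159 158 140  97  86  91  88  72  44  37  59  85 110 127 128 126 125 122 124 124 126 125
151 150 155 155 155 154 158 134  91  93  92  85  56  34  38  51  61  93 131 135 124 127 127 125 125 123 126
153 150 149 157 157 151 132  95  85  89  85  57  38  44  51  59  53  65  96 123 115 116 125 124 126 125 121
154 153 154 157 155 
[... 800 characters left out ...]
154 151 153 158 153 153 151 151 149 140 124
153 153 158 159 154 138  79  47  50  56  58  57  55  81 137 155 155 151 156 155 155 151 147 148 151 156 141
153 154 156 154 158 160 138  82  59  49  50  55  76 120 154 154 146 154 152 149 149 151 148 149 150 152 148
162 162 154 155 154 155 160 149 108  59  53  78 121 156 152 149 155 152 154 152 150 147 147 150 152 146 153
144 147 157 157 157 152 157 155 144 113 101 131 154 154 152 150 153 154 151 151 145 147 150 150 145 150 154
 54 101 143 157 155 153 154 158 157 156 155 155 156 150 150 154 157 150 150 150 147 148 150 150 149 149 156
[ 0.61112415 -0.1172964   0.088     ]
0.027864355954550578 6.351424128577828
0.025059238157306894 0.6675657437143244
```

```bash
python3 - <<'E'
from h import *
im=cv2.imread("pics/t3.png");g=im.max(2)
def region(lo,hi,box,z):
    x0,y0,x1,y1=box;m=np.zeros(g.shape,np.uint8);s=g[y0:y1,x0:x1];m[y0:y1,x0:x1]=(s>=lo)&(s<=hi)
    n,l,st,ce=cv2.connectedComponentsWithStats(m,connectivity=4);k=1+st[1:,4].argmax()
    q=np.array([ray("wrist",p[::-1],z)[:2] for p in np.argwhere(l==k)]);c=q.mean(0);w,v=np.linalg.eigh(np.cov(q.T));d=v[:,1]*np.sign(v[0,1])
    print(st[k],c,"dir",np.degrees(np.arctan2(d[1],d[0])),"size",np.sqrt(12*w));return c,d
I,di=region(46,66,(270,140,292,165),.051)
# rib: grey, brighter than black wheel; show stats
m=g[165:202,252:283];
R,dr=region(85,135,(252,160,283,202),.092)
for W in(np.array([.607,-.119]),R-dr*(.0124)):
    a=[np.degrees(np.arctan2(*(q-W)[::-1])) for q in(R,I)];print("W",W,a,np.hypot(*(I-W)))
p=arm.camera_params("wrist")["world_to_cam"];print("cam",-p[:3,:3].T@p[:3,3])
E
```

```text
[277 147  12  14  77] [ 0.64676339 -0.12045817] dir -1.4855114057117884 size [0.00512789 0.01297548]
[254 167  25  32 268] [ 0.62254907 -0.11874959] dir 3.73880747888566 size [0.00624061 0.02828738]
W [ 0.607 -0.119] [np.float64(0.9226257240896567), np.float64(-2.100163843781014)] 0.039790113293488964
W [ 0.61017546 -0.11955818] [np.float64(3.73880747888566), np.float64(-1.4090860947122688)] 0.036598995466684305
cam [ 0.65909346 -0.07720364  0.32245753]
```

The pointer stands about 4° short of the index. I'll regrasp and turn a little further.

```bash

python3 -m crank '0 0 .1 0 0 0;0 0 .3 0 0 0;0 0 .5 0 0 0;0 0 .7 0 0 0;0 0 .8 0 0 0' >/dev/null
python3 -m crank '0 0 0 0 0 0;0 0 0 0 0 0;0 0 0 0 0 0;0 0 0 0 0 0;0 0 0 0 0 0' -1
python3 -m crank '0 0 0 0 0 .05;0 0 0 0 0 .1;0 0 0 0 0 .14;0 0 0 0 0 .14;0 0 0 0 0 .14' 
python3 -m crank '0 0 0 0 0 0;0 0 0 0 0 0;0 0 0 0 0 0;0 0 0 0 0 0;0 0 0 0 0 0' 1
python3 -m crank '0 0 -.1 0 0 0;0 0 -.3 0 0 0;0 0 -.5 0 0 0;0 0 -.7 0 0 0;0 0 -.8 0 0 0'
python3 - <<'E'
from h import *
im=arm.snapshot("wrist")[:,:,::-1];cv2.imwrite("pics/t4.png",im);g=im.max(2)
def region(lo,hi,box,z):
    x0,y0,x1,y1=box;m=np.zeros(g.shape,np.uint8);s=g[y0:y1,x0:x1];m[y0:y1,x0:x1]=(s>=lo)&(s<=hi)
    n,l,st,ce=cv2.connectedComponentsWithStats(m,connectivity=4);k=1+st[1:,4].argmax()
    q=np.array([ray("wrist",p[::-1],z)[:2] for p in np.argwhere(l==k)]);c=q.mean(0);w,v=np.linalg.eigh(np.cov(q.T));d=v[:,1]*np.sign(v[0,1])
    print(st[k],c,"dir",np.degrees(np.arctan2(d[1],d[0])),"size",np.sqrt(12*w));return c,d
I,di=region(46,66,(265,135,292,165),.051)
R,dr=region(85,135,(252,160,283,202),.092)
for W in(np.array([.607,-.119]),R-dr*(.0124)):
    a=[np.degrees(np.arctan2(*(q-W)[::-1])) for q in(R,I)];print("W",W,a,np.hypot(*(I-W)))
E
```

```text
clock: 14.05
tcp_pos: [0.6075, -0.1197, 0.0709]
tcp_rot: [[0.78, 0.626, 0.002], [0.626, -0.78, -0.001], [0.001, 0.002, -1.0]]
wrist_force: [3.1, -4.0, -4.9]
opening: 0.664
grasp_force: 65.7
clock: 14.68
tcp_pos: [0.6074, -0.1197, 0.0709]
tcp_rot: [[0.822, 0.57, 0.002], [0.57, -0.822, -0.001], [0.001, 0.002, -1.0]]
wrist_force: [2.4, -4.4, -4.3]
opening: 0.661
grasp_force: 65.7
clock: 15.3
tcp_pos: [0.6069, -0.1191, 0.0703]
tcp_rot: [[0.821, 0.57, 0.0], [0.57, -0.821, 0.0], [0.0, 0.0, -1.0]]
wrist_force: [-0.2, 0.5, -0.1]
opening: 0.999
grasp_force: 0.0
clock: 15.92
tcp_pos: [0.6072, -0.1193, 0.1927]
tcp_rot: [[0.821, 0.57, 0.003], [0.57, -0.821, -0.001], [0.002, 0.002, -1.0]]
wrist_force: [-0.3, 0.4, -0.6]
opening: 0.999
grasp_force: 0.0
[275 145  12  14  77] [ 0.64721736 -0.12036325] dir -0.11355647935809032 size [0.00531    0.01283601]
[254 167  25  32 267] [ 0.62247974 -0.11970573] dir -0.49869919291645537 size [0.00619235 0.02804616]
W [ 0.607 -0.119] [np.float64(-2.6103511262743986), np.float64(-1.941410725873173)] 0.04024045712952078
W [ 0.61008021 -0.11959781] [np.float64(-0.49869919291645126), np.float64(-1.1807678099332983)] 0.03714503487807631
```

The pointer and index directions now agree within about 1°. On to the cap.

```bash

python3 -m crank '.1 -.2 0 0 0 -.15;.2 -.4 0 0 0 -.3;.32 -.6 0 0 0 -.5;.43 -.8 0 0 0 -.65;.536 -.983 0 0 0 -.8' >/dev/null
python3 -m crank '0 0 0 0 0 -.2;0 0 0 0 0 -.4;0 0 0 0 0 -.53;0 0 0 0 0 -.53;0 0 0 0 0 -.53'
python3 - <<'E'
from h import *
im=arm.snapshot("wrist")[:,:,::-1];cv2.imwrite("pics/w5.png",im);print(arm.state()["qpos"].round(1))
E
```

```text
clock: 17.23
tcp_pos: [0.5887, 0.0478, 0.1899]
tcp_rot: [[0.296, 0.955, -0.001], [0.955, -0.296, 0.0], [-0.0, -0.001, -1.0]]
wrist_force: [-0.7, 0.1, 0.4]
opening: 1.001
grasp_force: 0.0
[-1.8 28.8 97.8  0.  53.4 15.4]
```

View pics/w5.png

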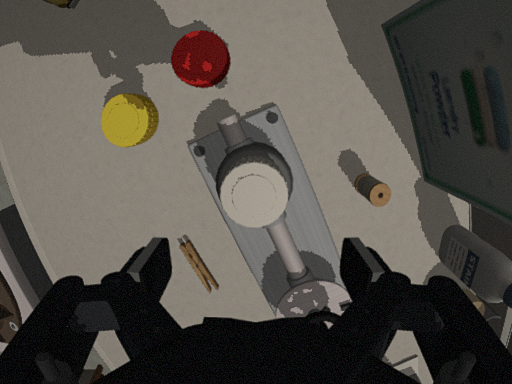

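The white cap is at about (254,194), on the grey bowl. The red cap (200,58) and yellow cap (130,120) are clear of it.

```bash
python3 - <<'E'
from h import *
im=cv2.imread("pics/w5.png")
m=np.zeros(im.shape[:2],np.uint8);m[150:236,210:295]=im[150:236,210:295].min(2)>150
n,l,st,ce=cv2.connectedComponentsWithStats(m);k=1+st[1:,4].argmax();print(st[k],ce[k])
c=max(cv2.findContours((l==k).astype(np.uint8),0,1)[0],key=len);q=np.array([ray("wrist",p[0],.089)[:2] for p in c],np.float32)
e=cv2.minEnclosingCircle(q);print(e,cv2.fitEllipse(q),ray("wrist",ce[k],.089))
E
```

```text
[285 191   2  11  14] [285.57142857 195.92857143]
((0.611575722694397, 0.0421333834528923), 0.004292833153158426) ((0.6101888418197632, 0.03564712032675743), (0.0008139004930853844, 0.1613447070121765), 164.43801879882812) [0.61203798 0.04207431 0.089     ]
```

```bash
python3 - <<'E'
from h import *
im=cv2.imread("pics/w5.png");v=im[193,254];print(v)
m=np.zeros(im.shape[:2],np.uint8);m[150:236,210:295]=np.abs(im[150:236,210:295].astype(int)-v).max(2)<22
m=cv2.morphologyEx(m,cv2.MORPH_OPEN,np.ones((3,3)))
n,l,st,ce=cv2.connectedComponentsWithStats(m);k=1+st[1:,4].argmax();print(st[k],ce[k])
c=max(cv2.findContours((l==k).astype(np.uint8),0,1)[0],key=len);q=np.array([ray("wrist",p[0],.089)[:2] for p in c],np.float32)
print(cv2.minEnclosingCircle(q),cv2.fitEllipse(q))
print(*im[193,212:296].min(1))
print(*im[150:236,254].min(1))
E
```

```text
[147 158 167]
[ 221  163   67   65 3302] [254.1399152  195.15384615]
((0.5875416398048401, 0.049540746957063675), 0.027337713167071342) ((0.5876417756080627, 0.04974363371729851), (0.053116485476493835, 0.05336573347449303), 68.70137786865234)
103 117 115 123 126 64 27 43 94 139 146 145 144 142 143 140 146 144 141 111 116 145 145 144 144 142 145 142 146 139 143 145 147 145 144 148 145 146 145 147 145 144 147 143 144 144 145 148 145 144 147 148 149 146 148 147 146 149 150 148 148 148 145 147 147 151 145 144 148 145 148 149 148 152 151 133 66 57 68 102 124 123 123 125
39 39 46 46 42 50 55 56 55 56 64 89 110 147 148 147 140 147 144 145 145 141 148 147 138 133 147 149 143 141 143 148 141 144 146 144 148 143 147 145 143 146 145 147 145 148 146 147 147 144 146 146 143 147 143 146 148 144 144 146 144 145 145 145 145 145 145 146 146 145 143 147 145 147 145 145 144 126 111 113 121 118 119 117 117 117
```

```bash

python3 -m crank '.009 -.011 .2 0 0 0;.009 -.011 .4 0 0 0;.009 -.011 .6 0 0 0;.009 -.011 .7 0 0 0;.009 -.011 .793 0 0 0'
python3 -m crank '0 0 0 0 0 0;0 0 0 0 0 0;0 0 0 0 0 0;0 0 0 0 0 0;0 0 0 0 0 0' -1
python3 -c 'from bench import arm;print(arm.state()["ft_torque"])'
python3 -m crank '0 0 0 0 0 .1;0 0 0 0 0 .2;0 0 0 0 0 .3;0 0 0 0 0 .35;0 0 0 0 0 .35' 
python3 -c 'from bench import arm;print(arm.state()["ft_torque"])'
python3 -m crank '0 0 0 0 0 .1;0 0 0 0 0 .2;0 0 0 0 0 .3;0 0 0 0 0 .35;0 0 0 0 0 .35' 
python3 -c 'from bench import arm;print(arm.state()["ft_torque"])'
```

```text
clock: 17.9
tcp_pos: [0.5879, 0.0495, 0.0709]
tcp_rot: [[0.295, 0.956, 0.0], [0.956, -0.295, 0.0], [0.0, 0.0, -1.0]]
wrist_force: [0.4, -0.2, -0.2]
opening: 0.998
grasp_force: 0.0
clock: 18.52
tcp_pos: [0.5881, 0.0496, 0.0723]
tcp_rot: [[0.295, 0.956, 0.002], [0.956, -0.295, 0.0], [0.001, 0.002, -1.0]]
wrist_force: [0.0, 0.8, 6.8]
opening: 0.638
grasp_force: 63.4
[ 0.01522059  0.19532971 -0.04414249]
clock: 19.15
tcp_pos: [0.5881, 0.0495, 0.0723]
tcp_rot: [[0.453, 0.891, 0.002], [0.891, -0.453, -0.001], [-0.0, 0.002, -1.0]]
wrist_force: [-0.7, -1.0, 6.6]
opening: 0.636
grasp_force: 63.4
[-0.08815609  0.18193212  1.4904003 ]
clock: 19.77
tcp_pos: [0.5881, 0.0494, 0.0724]
tcp_rot: [[0.599, 0.8, 0.002], [0.8, -0.599, -0.002], [-0.001, 0.003, -1.0]]
wrist_force: [-1.2, -1.9, 7.9]
opening: 0.635
grasp_force: 70.0
[-0.23649817  0.29615714  2.66494606]
```

Clockwise builds up torque (2.7 N m), so that is the wrong way. Turning counter-clockwise.

```bash

python3 -m crank '0 0 0 0 0 -.2;0 0 0 0 0 -.4;0 0 0 0 0 -.6;0 0 0 0 0 -.8;0 0 0 0 0 -1' >/dev/null
python3 -c 'from bench import arm;print(arm.state()["ft_torque"])'
python3 -m crank '0 0 0 0 0 -.2;0 0 0 0 0 -.4;0 0 0 0 0 -.6;0 0 0 0 0 -.8;0 0 0 0 0 -1' >/dev/null
python3 -c 'from bench import arm;print(arm.state()["ft_torque"])'
python3 -m crank '0 0 0 0 0 -.15;0 0 0 0 0 -.3;0 0 0 0 0 -.45;0 0 0 0 0 -.55;0 0 0 0 0 -.55'
python3 -c 'from bench import arm;print(arm.state()["ft_torque"],arm.state()["wrist_force"])'
```

```text
[-0.25482522 -0.22135192 -0.05883516]
[-0.00572852 -0.29961775 -0.0632496 ]
clock: 21.65
tcp_pos: [0.5886, 0.0495, 0.0722]
tcp_rot: [[-0.586, 0.81, 0.003], [0.81, 0.586, 0.0], [-0.001, 0.002, -1.0]]
wrist_force: [-0.1, -0.5, 6.1]
opening: 0.635
grasp_force: 69.3
[ 0.15991304 -0.27039617  0.01127992] [-0.13761112 -0.54475246  6.13654517]
```

```bash

python3 -m crank '0 0 0 0 0 -.1;0 0 0 0 0 -.2;0 0 0 0 0 -.3;0 0 0 0 0 -.3;0 0 0 0 0 -.3' >/dev/null
python3 -c 'from bench import arm;print(arm.state()["ft_torque"])'
python3 -m crank '0 0 0 0 0 -.1;0 0 0 0 0 -.2;0 0 0 0 0 -.2;0 0 0 0 0 -.2;0 0 0 0 0 -.2' 
python3 -c 'from bench import arm;print(arm.state()["ft_torque"],arm.state()["wrist_force"])'
```

```text
[ 0.11226333 -0.14186191 -0.01160806]
clock: 22.9
tcp_pos: [0.5882, 0.0496, 0.0722]
tcp_rot: [[-0.766, 0.643, 0.002], [0.643, 0.766, 0.001], [-0.001, 0.002, -1.0]]
wrist_force: [0.1, -0.6, 7.1]
opening: 0.635
grasp_force: 69.2
[ 0.22051029  0.06952198 -0.94078543] [ 0.07732334 -0.61991525  7.05279   ]
```

The stop is reached, with torque building the other way. I'll unload it by 1.5° and lift.

```bash

python3 -m crank '0 0 0 0 0 .05;0 0 -.02 0 0 .05;0 0 -.04 0 0 .05;0 0 -.06 0 0 .05;0 0 -.08 0 0 .05'
python3 -m crank '0 0 -.05 0 0 0;0 0 -.1 0 0 0;0 0 -.2 0 0 0;0 0 -.3 0 0 0;0 0 -.4 0 0 0'
python3 -m crank '0 0 -.05 0 0 0;0 0 -.08 0 0 0;0 0 -.08 0 0 0;0 0 -.08 0 0 0;0 0 -.08 0 0 0'
python3 - <<'E'
from h import *
a=arm.snapshot("scene")[170:300,240:400,::-1];b=arm.snapshot("wrist")[:,:,::-1]
cv2.imwrite("pics/e1.png",np.hstack([cv2.resize(a,(430,350)),cv2.resize(b,(370,350))]))
E
```

```text
clock: 23.52
tcp_pos: [0.5875, 0.0496, 0.0834]
tcp_rot: [[-0.752, 0.659, -0.001], [0.659, 0.752, -0.0], [0.0, -0.0, -1.0]]
wrist_force: [-0.1, 0.1, -0.8]
opening: 0.638
grasp_force: 70.5
clock: 24.15
tcp_pos: [0.5878, 0.0496, 0.1447]
tcp_rot: [[-0.752, 0.659, 0.001], [0.659, 0.752, 0.0], [-0.0, 0.0, -1.0]]
wrist_force: [0.6, 0.5, 0.2]
opening: 0.639
grasp_force: 70.5
clock: 24.78
tcp_pos: [0.5876, 0.0496, 0.1549]
tcp_rot: [[-0.752, 0.659, -0.001], [0.659, 0.752, 0.0], [0.001, -0.0, -1.0]]
wrist_force: [-0.1, -0.3, -0.9]
opening: 0.635
grasp_force: 70.5
```

View pics/e1.png

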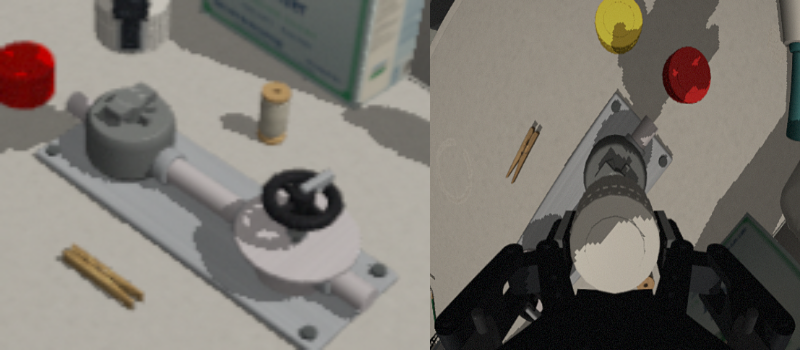

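The picture shows the bare neck at (130,105), the cap held upright in the fingers above it, and the pointer towards the index at (318,180). The peg and spool are undisturbed.

```bash
python3 -c 'from bench import arm;print(arm.job_done())'
```

```text
the job is handed in; nothing more can be done
None
```

I've handed the job in, but no verdict came back: the wheel pointer measured within about 1° of the index, and the cap opened counter-clockwise and is held upright about 8 cm above the strainer.

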